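# Load a scissor half into a holding fixture and pump its clamp up

## Robot

A 6-joint arm with a two-finger parallel gripper is mounted at the origin on the work surface. World frame = base frame: x ahead of the robot, y to its left, z up, the work surface at z = 0. Lengths are in m, angles in rad, forces in N, time in s.
With the tool pointing down it reaches from about 0.275 to 0.75 m from the base axis. Payload 10.2 kg.
Tool frame: the origin (TCP) lies midway between the tips of the shut fingers; the grasp point (between the pads) lies 19 mm behind it; z points along the fingers, y is the line along which they close (so a half turn about z gives the same grasp; the last joint's range is limited). The gripper opens to 85 mm and grips with 20 to 120 N. Pads are 22 mm wide; open, the fingers measure 114 mm over their backs; the gripper's body (76 mm by 85 mm) begins 54 mm behind the grasp point. The pads swing forward as they close: fully open they stand 13 mm farther back than shut.
Start: joints at [-1.569, 0.313, 1.498, -0, 1.331, -0.223], TCP at [0.117, -0.512, 0.194] pointing down, gripper open.
Joint ranges: [-2.94, 2.94], [-0.97, 2.17], [0.19, 2.56], [-1.23, 4.37], [0.02, 3.11], [-2.88, 2.88]. Speed limits (rad/s): [2.39, 2.39, 3.01, 3.14, 3.14, 3.14].

## Interface

Orientations are given as a rotation vector (axis times angle).
In Python, from rig import bot gives the robot as it stands.
- The arm moves only by the tool apply_moves, never from a script. Its argument "commands" is a list of rows, each a list of 7 numbers: the shift along the tool's x, y, z in cm, then the turn, a rotation vector about the tool's x, y, z in degrees, then the opening, from 0 (shut) to 1 (fully open). In form: [[dx, dy, dz, wx, wy, wz, gripper], ...]. A call has 1 to 5 rows; each row is the pose to reach, as a shift and turn from the pose commanded when the call began, along the tool's axes at that moment; what a row does not reach only later rows make up. A row lasts 1/8 s, in which the tool goes at most 62.5 mm and 10.7 degrees, less where a joint would pass 70% of its speed; a pose out of reach is approached as far as the arm can. A call with a gripper value outside its range is refused whole. The fingers move at their own pace and stop on an object; the grip force is fixed at half the most. Time passes only in rows, so rows that repeat a pose let the fingers close. It gives the time, the measured TCP pose, the force, the opening and the grip force at its end, in the units of the state.
- bot.get_state(): the state, without advancing time (a new reading comes with each control period).
- bot.capture(name): name is "scene" or "top" or "wrist"; returns the picture (384x512x3 uint8, red, green, blue); there is no depth.
- bot.camera_info(name): a dict with "camera_matrix" (3x3 intrinsics, pixels), "world_to_cam" (4x4, takes a point from world to camera coordinates). Camera axes: x right, y down, z forward; pixel columns grow to the right and rows downward; lengths in m; the calibration is good to about 2 mm. A picture is of the moment at which its call begins: read the wrist's pose just before it. camera_info takes no time and is no camera call; for the wrist camera it gives the pose at the moment of the call.
- bot.hand_in(): hands the job in; it is judged then, once.
The state is a dict: "time_s": time; "qpos": joint angles; "qd": joint speeds; "joint_efforts": joint torques, N m; "eef_pos": TCP position; "tcp_rot": TCP orientation; "wrist_force": force on the tool from outside, world axes, zero at the start; "wrist_torque": the same for the moment, N m; "opening": finger opening in m; "grasp_force": force on a finger pad.
Only numpy, scipy, OpenCV 4.12 (cv2) and the standard library are available. Lean on these libraries where they do the work, as an engineer would, in place of code of your own. Each camera call takes 0.05 s, during which the arm holds its last target. There are 200 camera calls.

## Task

Three scissor halves lie on the bench; pick the one whose outline matches the nest in the green hydraulic fixture, lay it in the nest lug up so that it is fully home and flat, and let go of it. Then pump the fixture's hand lever at least three full strokes, each right down to the stop and all the way back up, with the half staying home in its nest. Leave the other two halves where they lie.

Things in the scene. Friction and masses are not known exactly. Their poses are not given: they have to be found in the camera images.
- half_round: Steel scissor half that fits the nest, 0.36 kg. 10 mm thick, flat, 140 mm long, upright lug on top. Origin: underside, below the lug's centre; x from bow to tip, z up. Lug: 30 (x) x 14 (y) mm, from 10 to 33 mm above the underside. Bow: round ring, outside 56 mm, hole 34 mm, centred at x = -40 mm. Bar: 24 mm wide, ending in a 90 degree point at x = +72 mm.
- half_square: Steel scissor half with a square bow; does not fit. 10 mm thick, flat, 140 mm long, upright lug on top. Origin: underside, below the lug's centre; x from bow to tip, z up. Lug: 30 (x) x 14 (y) mm, from 10 to 33 mm above the underside. Bow: square frame 56 x 56 mm centred at x = -40 mm. Bar: 24 mm wide, pointed, to x = +72 mm.
- half_wide: Steel scissor half with a wide blunt bar; does not fit. 10 mm thick, flat, 140 mm long, upright lug on top. Origin: underside, below the lug's centre; x from bow to tip, z up. Lug: 30 (x) x 14 (y) mm, from 10 to 33 mm above the underside. Bow: round ring of 56 mm centred at x = -40 mm. Bar: 40 mm wide, square end at x = +72 mm.
- nest (a point): Die cavity of the fixture: point on its floor where the fitting half's origin belongs, 26 mm above the table. x: long axis, from the round bow pocket (-x) to the pointed end (+x); z up. 10 mm deep (die face 36 mm above the table), the half's outline plus 2.5 mm clearance all round, in a steel block 178 (x) x 92 (y) mm.
- fixture: Bolted-down fixture: green base plate 225 (x) x 275 (y) x 12 mm; on its +y half the steel die (nest at x = 0, y = +85 mm), on its -y half a green pump block 77 mm high with the lever (centre line y = -85 mm). Origin: on the table near the plate's centre; the lever's grip points to -x; z up; axes as the nest's.
- pump_lever (a joint): Angle of the sprung pump lever, rad: 0 at rest (raised 0.6 rad, 34 degrees, above level), 0.6 at the lower stop (level). Its spring lifts it back to 0 when let go; it takes about 5 to 11 N at the grip.
- lever_grip (a point): Centre of the top face of the lever's black flat grip (110 mm long, 36 wide, 18 thick); moves with the lever. The lever runs from the pivot to the fixture's -x; the grip's centre is 185 mm from the pivot along it, its top face 9 mm above the lever's centre line.
- lever_pivot (a point): Centre of the lever's hinge, 112 mm above the table; the hinge line is the fixture's y axis.
There are look-alikes about, which are no part of the job. Leave any yellow look-alike of the half_round alone.

How it is judged:
On the way, in this order (a step that is already met when the one before it is completed fails the run):
1. the matching half lies fully home in the nest, let go, with the pump lever up (z of half_round in the frame of nest between -0.003 and 0.003 m and horizontal distance between half_round and nest below 0.006 m and angle between half_round's own z axis and vertical below 0.05 rad and angle between the x axis of half_round and the x axis of nest, either way round below 0.1 rad and contact force between the fingers and half_round below 0.3 N and value of joint pump_lever below 0.06 rad), for 0.2 s.
2. first stroke: lever pressed right down with the half still home in the nest (value of joint pump_lever above 0.51 rad and z of half_round in the frame of nest between -0.003 and 0.003 m and horizontal distance between half_round and nest below 0.006 m and angle between half_round's own z axis and vertical below 0.05 rad and angle between the x axis of half_round and the x axis of nest, either way round below 0.1 rad), for 0.04 s.
3. first stroke: lever back up at its rest (value of joint pump_lever below 0.06 rad), for 0.04 s.
4. second stroke: lever pressed right down with the half still home in the nest (all of step 2), for 0.04 s.
5. second stroke: lever back up at its rest (value of joint pump_lever below 0.06 rad), for 0.04 s.
6. third stroke: lever pressed right down with the half still home in the nest (all of step 4), for 0.04 s.
7. third stroke: lever back up at its rest (value of joint pump_lever below 0.06 rad), for 0.04 s.
At the end, for the whole second after the job is handed in: The round-bowed, narrow half rests on the nest's floor (within 3 mm in height, 6 mm sideways, 0.1 rad in direction, 0.05 rad in tilt), at rest; the lever is back up (below 0.06 rad); the two other halves lie within 30 mm of where they started (z of half_round in the frame of nest between -0.003 and 0.003 m and horizontal distance between half_round and nest below 0.006 m and angle between half_round's own z axis and vertical below 0.05 rad and angle between the x axis of half_round and the x axis of nest, either way round below 0.1 rad and value of joint pump_lever below 0.06 rad and linear speed of half_round below 0.02 m/s and distance of each of half_square, half_wide from where it was at the start of the episode below 0.03 m); the robot touches nothing.
It fails at once if one of the other two halves is moved more than 30 mm (distance of any of half_square, half_wide from where it was at the start of the episode above 0.03 m).
It also fails if it takes over 48 s, if anything falls off the work surface, if the arm or the gripper's body presses on something with over 40 N, if the wrist force passes 120 N, or if a joint passes its speed limit or range.

## Working session

There is one attempt and no reset: what is moved stays moved. The work goes in short steps, Python scripts to look and compute and a tool call to move; the robot and the scene stay as the last step left them, time stands still between calls to the robot, and variables do not carry over. Pictures are saved under pics/ and viewed, at most 10 in all, crops included, and the job is handed in when it is done.

Besides the shell and the picture viewer there is one more tool, called after "Call:" in YAML: its name, and indented under it one key for each argument. apply_moves: Moves the arm, as the interface text tells. Its arguments: {"type":"object","properties":{"commands":{"type":"array","items":{"type":"array","items":{"type":"number"}}}},"required":["commands"]}

```bash
mkdir -p pics; ls; python3 - <<'E'
from rig import bot
import cv2,numpy as np
for n in("top","scene"):
    im=bot.capture(n); cv2.imwrite(f"pics/{n}0.png",im[:,:,::-1])
    print(n,bot.camera_info(n))
s=bot.get_state();print(s)
E
```

```text
pics
top {'camera_matrix': array([[417.47421475,   0.        , 259.05840329],
       [  0.        , 417.47421475, 197.73962655],
       [  0.        ,   0.        ,   1.        ]]), 'world_to_cam': array([[-0.02413766, -0.99970794, -0.00118988,  0.09479301],
       [-0.99277381,  0.02411015, -0.11755366,  0.50130347],
       [ 0.11754802, -0.00165619, -0.99306582,  1.03023205],
       [ 0.        ,  0.        ,  0.        ,  1.        ]])}
scene {'camera_matrix': array([[404.60597228,   0.        , 251.66552364],
       [  0.        , 404.60597228, 191.42445583],
       [  0.        ,   0.        ,   1.        ]]), 'world_to_cam': array([[-0.21894751,  0.97564595,  0.013303  ,  0.01100542],
       [ 0.83444874,  0.19429263, -0.51569921, -0.35896411],
       [-0.50572452, -0.10181039, -0.85666642,  1.47098325],
       [ 0.        ,  0.        ,  0.        ,  1.        ]])}
{'time_s': 0.1, 'qpos': array([-1.56938263e+00,  3.13372762e-01,  1.49833546e+00,  7.52886423e-07,
        1.33103543e+00, -2.23392222e-01]), 'qd': array([ 8.35806869e-05, -1.23480469e-03, -1.64528332e-03,  1.13289034e-03,
        6.54637052e-06, -2.76871308e-04]), 'joint_efforts': array([ 2.29069250e-03, -4.12901330e+01, -2.60146379e+01, -2.38700477e-04,
        3.08077353e-03, -3.44283535e-05]), 'eef_pos': array([ 0.11702346, -0.51151297,  0.19341289]), 'tcp_rot': array([-3.12063084e+00, -3.52252619e-01, -2.01323793e-04]), 'wrist_force': array([ 0.00757225, -0.13312688,  0.41539904]), 'wrist_torque': array([ 0.01075829, -0.01077929,  0.01215954]), 'grasp_force': 0.0, 'opening': 0.0852355512119887}
```

View pics/top0.png

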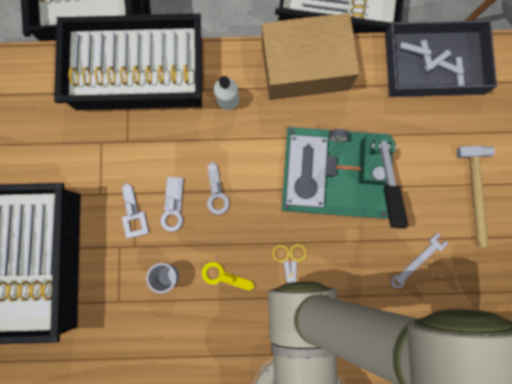

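View pics/scene0.png

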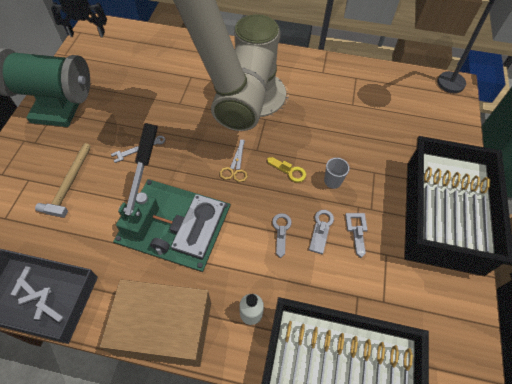

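Top-view candidates: half_round (217,190), half_wide (173,204), half_square (134,212), and the yellow look-alike (228,277). The scissors, the boxed scissors and the wrench are not candidates. I choose (217,190), which has a round ring and a narrow pointed bar. The nest is at (307,170) and the lever grip at (397,207).

```bash
cat > h.py <<'E'
from rig import bot
import cv2,numpy as np
from scipy.spatial.transform import Rotation as R
def ray(ci,px,z):
    K,T=ci["camera_matrix"],ci["world_to_cam"]
    px=np.atleast_2d(np.asarray(px,float))
    d=np.c_[px,np.ones(len(px))]@np.linalg.inv(K).T@T[:3,:3]
    c=-T[:3,:3].T@T[:3,3]
    return c+d*((z-c[2])/d[:,2])[:,None]
def proj(ci,P):
    K,T=ci["camera_matrix"],ci["world_to_cam"]
    p=(np.atleast_2d(P)@T[:3,:3].T+T[:3,3])@K.T
    return p[:,:2]/p[:,2:]
E
python3 - <<'E'
from h import *
im=cv2.imread("pics/top0.png"); ci=bot.camera_info("top")
hsv=cv2.cvtColor(im,cv2.COLOR_BGR2HSV)
m=((hsv[...,1]<70)&(hsv[...,2]>100)).astype(np.uint8)
def comps(box,mask,name):
    x0,y0,x1,y1=box; q=np.zeros_like(mask); q[y0:y1,x0:x1]=mask[y0:y1,x0:x1]
    cs,hi=cv2.findContours(q,cv2.RETR_CCOMP,cv2.CHAIN_APPROX_NONE)
    for c,h in zip(cs,hi[0]):
        if cv2.contourArea(c)>20: 
            M=cv2.moments(c);print(name,"hole" if h[3]>=0 else "outer",cv2.contourArea(c),M['m10']/M['m00'],M['m01']/M['m00'],cv2.boundingRect(c))
comps((195,155,240,225),m,"round"); comps((283,130,330,215),m,"die")
a=cv2.resize(im[150:225,110:240],None,fx=4,fy=4,interpolation=2);b=cv2.resize(im[120:235,275:415],None,fx=4,fy=4,interpolation=2)
W=max(a.shape[1],b.shape[1]);cv2.imwrite("pics/cr.png",a);cv2.imwrite("pics/cr2.png",b)
print(ray(ci,[[217,204],[214,163],[307,187],[308,145],[397,207]],.01),ray(ci,[[307,187],[308,145]],.036))
E
```

```text
round outer 671.0 216.1313959264779 192.0305514157973 (207, 162, 23, 53)
round hole 114.5 217.91848617176126 203.10334788937408 (212, 197, 13, 13)
die outer 2685.0 306.6207324643079 170.83600248292984 (285, 134, 45, 74)
die hole 194.5 310.72065124250213 172.6778063410454 (304, 145, 13, 52)
[[ 0.49213937  0.19154427  0.01      ]
 [ 0.59998337  0.19805553  0.01      ]
 [ 0.53079606 -0.04238528  0.01      ]
 [ 0.64202024 -0.04919962  0.01      ]
 [ 0.47310397 -0.27236996  0.01      ]] [[ 0.52711168 -0.03931101  0.036     ]
 [ 0.63563858 -0.04596009  0.036     ]]
```

View pics/cr.png

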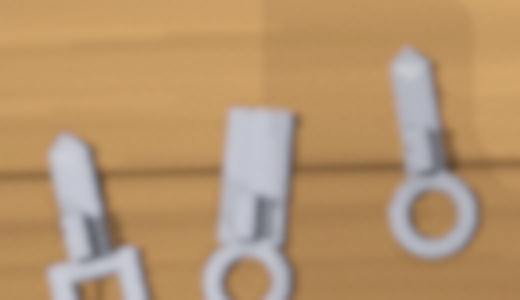

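View pics/cr2.png

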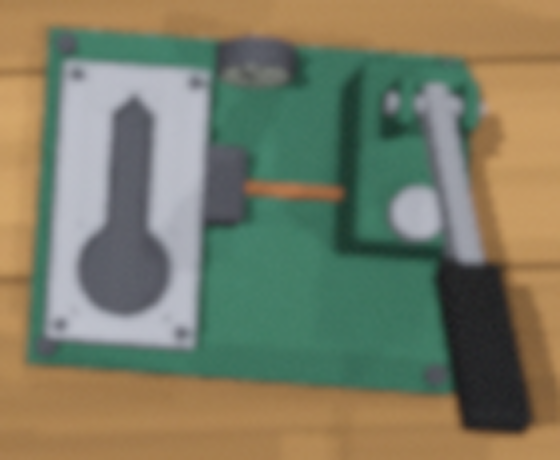

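```bash
python3 - <<'E'
from h import *
ci=bot.camera_info("top");cs=bot.camera_info("scene")
b=ray(ci,[[217.9,203.1]],.01)[0];t=ray(ci,[[211.5,161.5]],.01)[0]
u=(t-b)/np.linalg.norm(t-b);print("half bow,tip",b,t,np.linalg.norm(t-b),"org",b+.04*u,np.degrees(np.arctan2(u[1],u[0])))
b=ray(ci,[[306,187]],.036)[0];t=ray(ci,[[308.75,143.75]],.036)[0]
u=(t-b)/np.linalg.norm(t-b);n=b+.04*u;print("nest",b,t,np.linalg.norm(t-b),"org",n,np.degrees(np.arctan2(u[1],u[0])))
v=np.array([-u[1],u[0],0])
fx=n-.085*v;piv=None
# grip px -> check
print("pump line at", fx-.085*v)
print("pivot px (434,100) ->",ray(ci,[[275+434/4,120+100/4]],.112))
print("grip ctr px (487,345)",ray(ci,[[275+487/4,120+345/4]],.112+.185*np.sin(.6)+.009*np.cos(.6)))
s=bot.get_state();w=bot.camera_info("wrist");T=w["world_to_cam"];Rt=R.from_rotvec(s["tcp_rot"])
c=-T[:3,:3].T@T[:3,3];print("cam in tcp",Rt.inv().apply(c-s["eef_pos"]),"cam axes in tcp\n",(Rt.inv().as_matrix()@T[:3,:3].T).round(3),w["camera_matrix"][0])
print("tool axes\n",Rt.as_matrix().round(3))
E
```

```text
half bow,tip [0.49441925 0.18919174 0.01      ] [0.6041293  0.20454199 0.01      ] 0.11077872326040993 org [0.53403338 0.19473441 0.01      ] 7.96491823533599
nest [ 0.52717319 -0.03678138  0.036     ] [ 0.63886367 -0.04800503  0.036     ] 0.11225298981241129 org [ 0.56697274 -0.04078079  0.036     ] -5.7383261729223864
pump line at [ 0.54997524 -0.20992891  0.036     ]
pivot px (434,100) -> [[ 0.61260449 -0.21570166  0.112     ]]
grip ctr px (487,345) [[ 0.45586963 -0.20078058  0.22388688]]
cam in tcp [ 0.07664793  0.00080364 -0.17939805] cam axes in tcp
 [[ 0.    -0.955 -0.298]
 [ 1.    -0.     0.001]
 [-0.001 -0.298  0.955]] [289.28539601   0.         253.81310525]
tool axes
 [[ 0.975  0.223 -0.   ]
 [ 0.223 -0.975  0.001]
 [ 0.    -0.001 -1.   ]]
```

Call:
apply_moves:
  commands:
    - [5, -5, -3, 0, 0, 1, 1]
    - [10, -10, -5, 0, 0, 2, 1]
    - [14.5, -14.5, -7, 0, 0, 3, 1]
    - [19, -19, -8, 0, 0, 4, 1]
    - [23, -23.5, -8, 0, 0, 5, 1]

```text
time_s: 0.72
eef_pos: [0.2754, -0.2544, 0.2725]
tcp_rot: [3.133, 0.214, 0.001]
wrist_force: [0.9, -0.6, -0.3]
opening: 0.0858
grasp_force: 0.0
```

```bash
cat >> h.py <<'E'
def plan(target,yaw):
    s=bot.get_state();Rt=R.from_rotvec(s["tcp_rot"])
    c,n=np.cos(np.radians(yaw)),np.sin(np.radians(yaw))
    Rg=R.from_matrix(np.array([[c,n,0],[n,-c,0],[0,0,-1.]]))
    print("t",s["time_s"],"pos",s["eef_pos"].round(4),"F",s["wrist_force"].round(1),"move cm",(100*Rt.inv().apply(np.array(target)-s["eef_pos"])).round(2),"deg",np.degrees((Rt.inv()*Rg).as_rotvec()).round(2))
E
python3 -c "
from h import *
plan([.534,.195,.12],8)"
```

```text
t 0.725 pos [ 0.2754 -0.2544  0.2725] F [ 0.9 -0.6 -0.3] move cm [ 31.71 -41.02  15.23] deg [ 0.05 -0.03 -0.19]
```

Call:
apply_moves:
  commands:
    - [2.5, -5.5, 0, 0, 0, 0, 1]
    - [5.5, -11, 1, 0, 0, 0, 1]
    - [9, -16, 2, 0, 0, 0, 1]
    - [12.5, -21, 3.5, 0, 0, 0, 1]
    - [16, -25.5, 5, 0, 0, 0, 1]

```text
time_s: 1.35
eef_pos: [0.3987, 0.0207, 0.2216]
tcp_rot: [3.134, 0.217, 0.001]
wrist_force: [1.2, -1.2, 0.8]
opening: 0.0853
grasp_force: 0.0
```

Call:
apply_moves:
  commands:
    - [4, -4, 2.5, 0, 0, 0, 1]
    - [8, -8, 5, 0, 0, 0, 1]
    - [12, -11.5, 7.5, 0, 0, 0, 1]
    - [15.7, -15.5, 10.2, 0, 0, 0, 1]
    - [15.7, -15.5, 10.2, 0, 0, 0, 1]

```text
time_s: 1.98
eef_pos: [0.5318, 0.1956, 0.1162]
tcp_rot: [3.134, 0.22, -0.01]
wrist_force: [-0.7, -0.4, -0.4]
opening: 0.0853
grasp_force: 0.0
```

```bash
python3 -c "
from h import *
plan([.534,.195,.12],8)
im=bot.capture('wrist')[:,:,::-1];cv2.imwrite('pics/w1.png',im)
ci=bot.camera_info('wrist');np.savez('w1.npz',**ci)
print(proj(ci,[[.534,.195,.01],[.4944,.1892,.01],[.6041,.2045,.01]]))
"
```

```text
t 1.975 pos [0.5318 0.1956 0.1162] F [-0.7 -0.4 -0.4] move cm [ 0.21  0.09 -0.38] deg [-0.01  0.35  0.05]
[[252.46796701 179.91529028]
 [252.74444061 216.2452998 ]
 [252.71763956 107.91960758]]
```

View pics/w1.png

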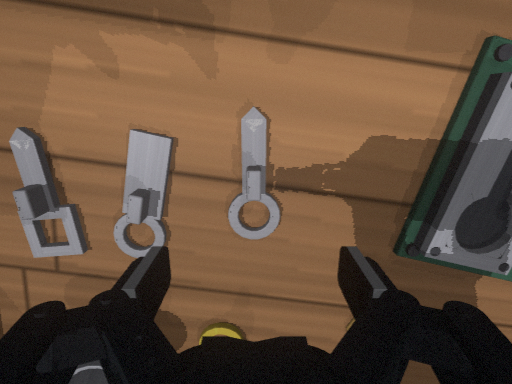

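The wrist view shows the ring and pointed-bar half, with its bow at (254,215), tip at (254,108) and lug at (254,183). This agrees with the projection from the top camera to within 1–2 px. I'll refine it by contour.

```bash
python3 - <<'E'
from h import *
im=cv2.imread("pics/w1.png");ci=dict(np.load("w1.npz"))
h=cv2.cvtColor(im,cv2.COLOR_BGR2HSV);q=np.zeros(im.shape[:2],np.uint8)
q[100:245,220:285]=((h[...,1]<90)&(h[...,2]>80))[100:245,220:285]
cs,hi=cv2.findContours(q,cv2.RETR_CCOMP,cv2.CHAIN_APPROX_NONE)
for c,k in zip(cs,hi[0]):
    if cv2.contourArea(c)<150: continue
    p=c[:,0,:].astype(float)
    P=ray(ci,p,.01)[:,:2]
    if k[3]>=0:
        (x,y),r=cv2.minEnclosingCircle((P*1000).astype(np.float32));bow=np.array([x,y])/1000;print("hole",bow,r)
    else:
        tip=P[p[:,1].argmin()]; O=P;print("tip",tip,p[p[:,1].argmin()])
print(np.linalg.norm(tip-bow))
# bar axis from edge points between x=+20..+55 from org
u=(tip-bow)/np.linalg.norm(tip-bow);v=np.array([-u[1],u[0]])
a=(O-bow)@u;w=(O-bow)@v;sel=(a>.06)&(a<.095)
for sg in(1,-1):
    k=sel&(w*sg>0);f=np.polyfit(a[k],w[k],1);print(sg,f,np.degrees(f[0]),np.polyval(f,.04))
print("yaw",np.degrees(np.arctan2(u[1],u[0])),"org",bow+.04*u)
plan([*(bow+.04*u),.013],np.degrees(np.arctan2(u[1],u[0])))
E
```

```text
tip [0.6058679  0.20447529] [253. 106.]
hole [0.49520166 0.18826862] 17.959287643432617
0.11184665064648015
1 [-0.01929518  0.01355813] -1.1055323422257413 0.012786326248791228
-1 [ 0.00673574 -0.01310231] 0.3859293424819773 -0.012832877747823816
yaw 8.33153967187721 org [0.53477951 0.19406465]
t 2.025 pos [0.5319 0.1943 0.1182] F [ 0.2 -0.4  0.2] move cm [ 0.32  0.06 10.52] deg [ 0.01  0.19 -0.35]
```

Call:
apply_moves:
  commands:
    - [0.3, 0, 4, 0, 0, 0, 0.6]
    - [0.3, 0, 8, 0, 0, 0, 0.6]
    - [0.3, 0.05, 10.2, 0, 0.2, -0.3, 0.6]
    - [0.3, 0.05, 10.4, 0, 0.2, -0.3, 0.5]
    - [0.3, 0.05, 10.4, 0, 0.2, -0.3, 0.5]

```text
time_s: 2.65
eef_pos: [0.5363, 0.1931, 0.0176]
tcp_rot: [-3.133, -0.223, -0.009]
wrist_force: [-0.2, 0.8, 0.7]
opening: 0.0425
grasp_force: 0.0
```

```bash
python3 -c "
from h import *
plan([.5348,.1940,.013],8.3)"
```

```text
t 2.65 pos [0.5363 0.1931 0.0176] F [-0.2  0.8  0.7] move cm [-0.14 -0.11  0.46] deg [ 0.   -0.33 -0.16]
```

Call:
apply_moves:
  commands:
    - [-0.1, -0.05, 0.1, 0, -0.2, 0, 0.5]
    - [-0.1, -0.05, 0.1, 0, -0.2, 0, 0]

```text
time_s: 2.9
eef_pos: [0.5348, 0.1939, 0.0157]
tcp_rot: [-3.134, -0.224, -0.002]
wrist_force: [-0.6, -0.4, -0.2]
opening: 0.0256
grasp_force: 0.0
```

Call:
apply_moves:
  commands:
    - [0, 0, 0, 0, 0, 0, 0]
    - [0, 0, 0, 0, 0, 0, 0]

```text
time_s: 3.15
eef_pos: [0.5346, 0.1939, 0.015]
tcp_rot: [3.134, 0.224, 0.0]
wrist_force: [0.1, -0.2, 0.2]
opening: -0.0003
grasp_force: 0.0
```

```bash
python3 -c "
from h import *
plan([.5348,.1940,.013],8.3)"
```

```text
t 3.15 pos [0.5346 0.1939 0.015 ] F [ 0.1 -0.2  0.2] move cm [ 0.02 -0.01  0.2 ] deg [ 0.   -0.01 -0.12]
```

Fingers shut on nothing, so I'll look.

```bash
python3 -c "
from h import *
a=bot.capture('wrist')[:,:,::-1];b=bot.capture('scene')[:,:,::-1][180:280,220:400];c=bot.capture('top')[:,:,::-1][130:240,110:260]
b=cv2.resize(b,(396,220),interpolation=2);c=cv2.resize(c,(300,220),interpolation=2)
o=np.zeros((604,700,3),np.uint8);o[:384,:512]=a;o[384:604,:396]=b;o[384:604,396:696]=c
cv2.imwrite('pics/w2.png',o[:600]);s=bot.get_state();print(s['qpos'],proj(bot.camera_info('wrist'),[s['eef_pos'],s['eef_pos']+[0,0,.019]]))
"
```

```text
[ 1.42001848e-01  6.03696541e-01  1.56173362e+00 -9.24906112e-06
  9.76236535e-01  1.56998226e+00] [[252.48052323 223.91991423]
 [252.36384975 236.26552902]]
```

View pics/w2.png

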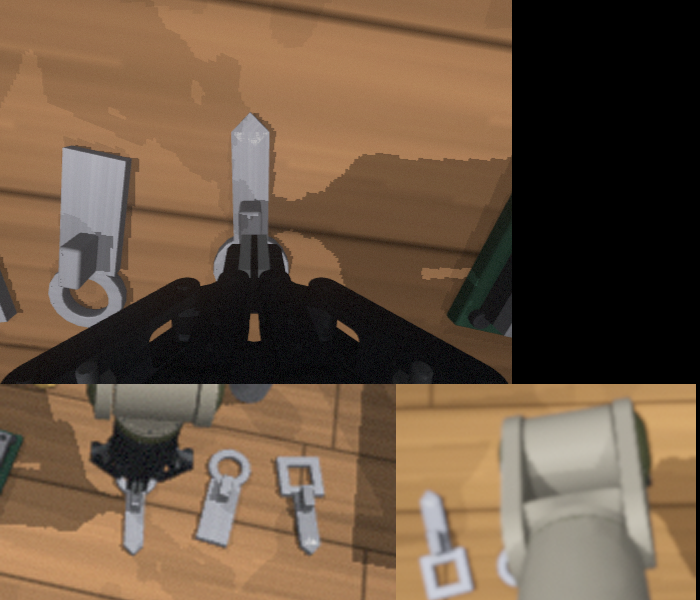

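```bash
python3 -c "
from h import *
ci=bot.camera_info('wrist');o=np.array([.5348,.194,0]);y=np.radians(8.3);u=np.array([np.cos(y),np.sin(y),0]);z=np.array([0,0,1])
print('pred tip',proj(ci,o+.072*u+.01*z),'lug top front/back',proj(ci,[o+.015*u+.033*z,o-.015*u+.033*z,o+.015*u+.01*z]))
print('tip now',ray(ci,[[250.5,113]],.01))
s=bot.get_state();p=s['eef_pos']
print('pixel of fingertips if tcp+dx',[proj(ci,p+u*d)[0].round(0) for d in(-.03,-.02,-.011,0,.011)])
T=ci['world_to_cam'];Rt=R.from_rotvec(s['tcp_rot']);c=-T[:3,:3].T@T[:3,3];print(Rt.inv().apply(c-p),(Rt.inv().as_matrix()@T[:3,:3].T).round(3))
"
```

```text
pred tip [[252.01221531 111.69630474]] lug top front/back [[252.17785392 212.15187971]
 [252.354594   256.97947124]
 [252.34000198 199.94349032]]
tip now [[0.60515193 0.20520408 0.01      ]]
pixel of fingertips if tcp+dx [array([253., 263.]), array([253., 251.]), array([253., 239.]), array([252., 224.]), array([252., 209.])]
[ 0.07673303  0.00077441 -0.17942648] [[ 0.    -0.955 -0.298]
 [ 1.    -0.     0.001]
 [-0.001 -0.298  0.955]]
```

```bash
python3 -c "
import cv2
im=cv2.imread('pics/w2.png')[190:300,200:310]
im=cv2.convertScaleAbs(im,alpha=1.8,beta=20)
cv2.imwrite('pics/w2z.png',cv2.resize(im,None,fx=5,fy=5,interpolation=2))"
```

```text
(no output)
```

View pics/w2z.png

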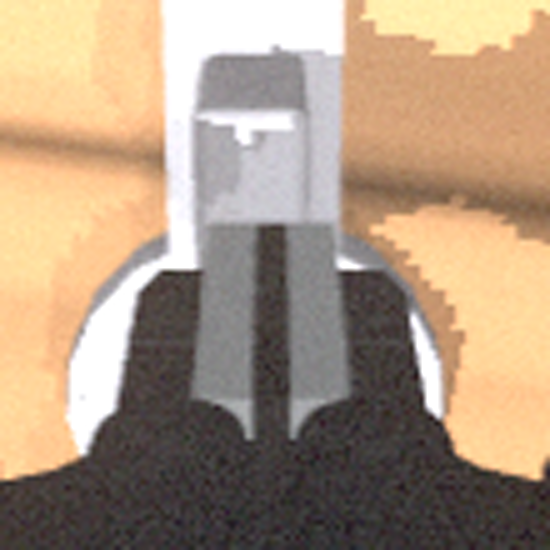

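The zoom shows the shut pads hiding the rear half of the lug top (lug front edge at about (250,202), pad ends at about (252,235)). The pads therefore look to be above the lug, higher than the reported TCP. I'll check with the scene camera.

```bash
python3 -c "
from h import *
im=bot.capture('scene')[:,:,::-1].copy();ci=bot.camera_info('scene');p=bot.get_state()['eef_pos']
P=proj(ci,[p,p+[0,0,.02],p+[0,0,.04],p+[0,0,.06]]);print(P)
x0,y0=240,165
c=cv2.convertScaleAbs(cv2.resize(im[y0:y0+85,x0:x0+100],None,fx=7,fy=7,interpolation=2),alpha=1.5,beta=20)
for (a,b),k in zip(P,((0,0,255),(0,255,0),(255,0,0),(0,255,255))): cv2.circle(c,(int((a-x0+.5)*7),int((b-y0+.5)*7)),5,k,2)
cv2.imwrite('pics/s3.png',c)"
```

```text
[[280.53207871 231.95821998]
 [281.05528828 228.93603721]
 [281.59430938 225.82252324]
 [282.14986976 222.61347446]]
```

View pics/s3.png

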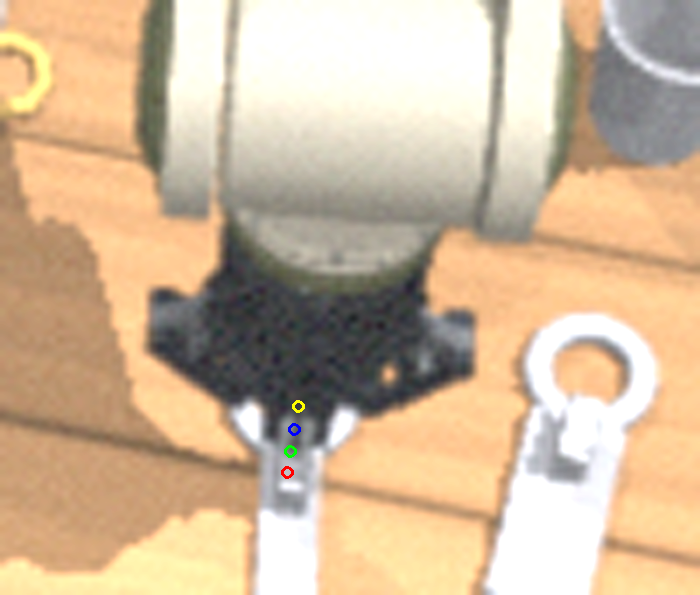

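Both views put the real tips well above the reported TCP, above the 33 mm lug top. Lowering by 20 mm is therefore safe. I'll open, go down and try the grip again.

Call:
apply_moves:
  commands:
    - [0, 0, 0, 0, 0, 0, 0.5]
    - [0, 0, 0, 0, 0, 0, 0.5]
    - [0, 0, 1, 0, 0, 0, 0.5]
    - [0, 0, 2, 0, 0, 0, 0.5]
    - [0, 0, 2, 0, 0, 0, 0.5]

```text
time_s: 3.98
eef_pos: [0.5338, 0.1938, -0.0063]
tcp_rot: [3.133, 0.224, -0.003]
wrist_force: [0.2, -0.1, 0.6]
opening: 0.0425
grasp_force: 0.0
```

Call:
apply_moves:
  commands:
    - [0, 0, 0, 0, 0, 0, 0.0]
    - [0, 0, 0, 0, 0, 0, 0]
    - [0, 0, 0, 0, 0, 0, 0]

```text
time_s: 4.35
eef_pos: [0.536, 0.1954, -0.0027]
tcp_rot: [-3.131, -0.224, -0.007]
wrist_force: [-0.3, 0.2, 1.2]
opening: 0.0001
grasp_force: 0.0
```

```bash
python3 -c "
from h import *
plan([.5348,.1940,-.01],8.3)
im=bot.capture('wrist')[:,:,::-1];cv2.imwrite('pics/w4.png',im)"
```

```text
t 4.35 pos [ 0.536   0.1954 -0.0027] F [-0.3  0.2  1.2] move cm [-0.15  0.12  0.73] deg [-0.11 -0.27 -0.12]
```

Still empty, so the tips are still above the lug top. Another 18 mm down is safe.

Call:
apply_moves:
  commands:
    - [0, 0, 0, 0, 0, 0, 0.5]
    - [0, 0, 0, 0, 0, 0, 0.5]
    - [0, 0, 1, 0, 0, 0, 0.5]
    - [0, 0, 1.8, 0, 0, 0, 0.5]
    - [0, 0, 1.8, 0, 0, 0, 0.5]

```text
time_s: 5.03
eef_pos: [0.5337, 0.1936, -0.0243]
tcp_rot: [3.133, 0.224, -0.004]
wrist_force: [-0.3, -0.5, 1.0]
opening: 0.0427
grasp_force: 0.0
```

Call:
apply_moves:
  commands:
    - [0, 0, 0, 0, 0, 0, 0.0]
    - [0, 0, 0, 0, 0, 0, 0]
    - [0, 0, 0, 0, 0, 0, 0]

```text
time_s: 5.4
eef_pos: [0.5348, 0.1939, -0.0227]
tcp_rot: [3.134, 0.224, 0.001]
wrist_force: [-0.1, -0.5, 3.3]
opening: 0.0124
grasp_force: 60.2
```

```bash
python3 -c "
from h import *
for i in range(3): im=bot.capture('wrist')[:,:,::-1];s=bot.get_state();print(s['eef_pos'],s['opening'],s['grasp_force'],s['wrist_force'])
print(s['qpos'].tolist())
cv2.imwrite('pics/w5.png',im)
a=cv2.convertScaleAbs(im[90:340,180:340],alpha=1.5,beta=20);b=cv2.convertScaleAbs(cv2.imread('pics/w4.png')[90:340,180:340],alpha=1.5,beta=20)
cv2.imwrite('pics/w5c.png',cv2.resize(np.hstack([b,a]),None,fx=2.3,fy=2.3,interpolation=2))"
```

```text
[ 0.53477931  0.19388008 -0.02267071] 0.01321495937275931 60.23025333881378 [-0.77849769 -0.81302951  3.3023909 ]
[ 0.53479335  0.1938981  -0.02267614] 0.01236147781926805 60.288169384002686 [-1.57620907 -0.82196665  3.36392249]
[ 0.534765    0.19389349 -0.02269671] 0.01257583149074369 60.357195138931274 [ 0.63044987 -0.48844353  4.67004818]
[0.14195283564786512, 0.66127863028604, 1.5804543517119438, -5.8874443599521806e-05, 0.8992217746321707, 1.5700278076931058]
```

Call:
apply_moves:
  commands:
    - [0, 0, -3, 0, 0, 0, 0]
    - [0, 0, -8, 0, 0, 0, 0]
    - [0.1, 4, -12, 0, 0, 4, 0]
    - [0.2, 9, -12.3, 0, 0, 9, 0]
    - [0.3, 14, -12.3, 0, 0, 14, 0]

```text
time_s: 6.18
eef_pos: [0.5573, 0.0545, 0.1]
tcp_rot: [-3.137, 0.163, 0.0]
wrist_force: [1.0, -0.4, -3.7]
opening: 0.0128
grasp_force: 59.5
```

Call:
apply_moves:
  commands:
    - [0, 1.5, 0, 0, 0, 0, 0]
    - [0, 1.5, 0, 0, 0, 0, 0]
    - [0, 1.5, 0, 0, 0, 0, 0]

```text
time_s: 6.55
eef_pos: [0.5556, 0.0421, 0.0997]
tcp_rot: [-3.137, 0.157, 0.001]
wrist_force: [0.4, 0.5, -3.5]
opening: 0.0125
grasp_force: 59.6
```

```bash
python3 -c "
from h import *
s=bot.get_state();ci=bot.camera_info('wrist');im=bot.capture('wrist')[:,:,::-1];cv2.imwrite('pics/w6.png',im)
np.savez('w6.npz',e=s['eef_pos'],r=s['tcp_rot'],**ci);print(s['eef_pos'],s['opening'],s['grasp_force'],s['wrist_force'])
n=np.array([.567,-.0408,.036]);y=np.radians(-5.74);u=np.array([np.cos(y),np.sin(y),0]);print('nest bow/org/tip',proj(ci,[n-.04*u,n,n+.0755*u]))"
```

```text
[0.55555913 0.04209573 0.09969216] 0.012469749147219026 59.585827589035034 [ 0.36319881  0.4753463  -3.45810969]
nest bow/org/tip [[343.12935882 217.00968777]
 [347.42270634 173.75727926]
 [356.75926248  79.69814766]]
```

View pics/w6.png

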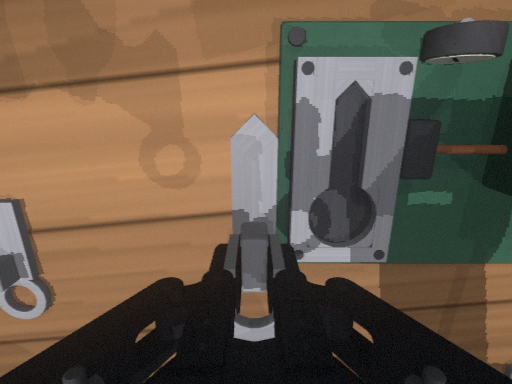

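The half is held level, with its tip at (254,114). The nest's bow is at about (342,216) and its tip at about (356,81), both within 1–2 px of prediction. I'll refine these numerically.

```bash
python3 - <<'E'
from h import *
im=cv2.imread("pics/w6.png");ci=dict(np.load("w6.npz"));e=ci.pop("e");Rt=R.from_rotvec(ci.pop("r"))
g=cv2.GaussianBlur(cv2.cvtColor(im,cv2.COLOR_BGR2GRAY),(3,3),0);h=cv2.cvtColor(im,cv2.COLOR_BGR2HSV)
q=np.zeros_like(g)
die=cv2.fillPoly(q.copy(),[np.array([[301,60],[411,60],[388,258],[296,258]])],1)
m=((g<88)&(die>0)).astype(np.uint8)
for z0 in(78,88,98):
    m=((g<z0)&(die>0)).astype(np.uint8);m=cv2.morphologyEx(m,cv2.MORPH_OPEN,np.ones((3,3),np.uint8))
    n,l,st,_=cv2.connectedComponentsWithStats(m);k=l[150,350];mm=(l==k).astype(np.uint8)
    c=max(cv2.findContours(mm,0,1)[0],key=cv2.contourArea)[:,0].astype(float)
    P=ray(ci,c,.036)[:,:2];tip=P[c[:,1].argmin()]
    s=c[:,1]>200;A=np.c_[2*P[s],np.ones(s.sum())];x=np.linalg.lstsq(A,(P[s]**2).sum(1),rcond=None)[0];r=np.sqrt(x[2]+x[:2]@x[:2])
    u=(tip-x[:2])/np.linalg.norm(tip-x[:2]);v=np.array([-u[1],u[0]])
    a=(P-x[:2])@u;w=(P-x[:2])@v;f=[np.polyfit(a[k],w[k],1) for k in((a>.045)&(a<.09)&(w>0),(a>.045)&(a<.09)&(w<0))]
    print(z0,st[k],"bow",x[:2],"r",r,"tip",tip,"L",np.linalg.norm(tip-x[:2]),"org",x[:2]+.04*u,"yaw",np.degrees(np.arctan2(u[1],u[0])),"bar",f)
# die bolts
B=ray(ci,[[307.5,68],[406,68],[378.5,254.5],[298,254.5]],.036)[:,:2];print("bolts mean",B.mean(0),np.linalg.norm(B[0]-B[3]),np.linalg.norm(B[1]-B[2]))
# half in tool frame
pl=e[2]+.0327
P=ray(ci,[[254,113.5],[231,140],[277,140],[232,220],[277,220]],pl);print("half in tool (mm)",(1000*Rt.inv().apply(P-e)).round(1))
E
```

```text
78 [ 309   83   68  163 6174] bow [ 0.5288949  -0.03589432] r 0.029827506176655232 tip [ 0.63998415 -0.0454264 ] L 0.11149745645048201 org [ 0.56874846 -0.03931398] yaw -4.904287424136862 bar [array([-0.15374174,  0.02093466]), array([-0.01394107, -0.01372503])]
88 [ 309   82   69  165 6645] bow [ 0.52918695 -0.03614902] r 0.03054786639254634 tip [ 0.64064373 -0.04620594] L 0.11190958564239405 org [ 0.56902511 -0.03974367] yaw -5.155925810219029 bar [array([-0.03095567,  0.01549856]), array([-0.00864415, -0.01387481])]
98 [ 309   82   92  165 7907] bow [ 0.53429001 -0.04060985] r 0.0355578672249658 tip [ 0.64064373 -0.04620594] L 0.10650084615941326 org [ 0.57423475 -0.04271165] yaw -3.0119948334949203 bar [array([-0.07003631,  0.01964499]), array([ 0.34008795, -0.0396613 ])]
bolts mean [ 0.57010355 -0.04010923] 0.16184985106594008 0.16185644036111807
half in tool (mm) [[ 72.5   0.8 -32.8]
 [ 59.7 -10.7 -32.7]
 [ 59.7  12.3 -32.7]
 [ 16.5 -11.2 -32.7]
 [ 16.5  13.4 -32.7]]
```

```bash
python3 -c "
from h import *
plan([.5686,-.0393,.024],-5.65)"
```

```text
t 6.6 pos [0.5556 0.0421 0.0998] F [ 0.5 -0.6 -3.2] move cm [2.1  7.98 7.57] deg [-0.02  0.02 -0.06]
```

Call:
apply_moves:
  commands:
    - [1, 4, 0, 0, 0, 0, 0]
    - [2.1, 8, 0, 0, 0, 0, 0]
    - [2.1, 8, 3.5, 0, 0, 0, 0]
    - [2.1, 8, 7, 0, 0, 0, 0]
    - [2.1, 8, 7.5, 0, 0, 0, 0]

```text
time_s: 7.22
eef_pos: [0.5673, -0.0395, 0.023]
tcp_rot: [-3.137, 0.157, 0.007]
wrist_force: [-0.0, 0.3, -3.1]
opening: 0.0122
grasp_force: 59.7
```

Call:
apply_moves:
  commands:
    - [0, 0, 0, 0, 0, 0, 0]
    - [0, 0, 0, 0, 0, 0, 0]

```text
time_s: 7.48
eef_pos: [0.5696, -0.0408, 0.0265]
tcp_rot: [3.137, -0.158, 0.004]
wrist_force: [-0.4, -0.1, -3.4]
opening: 0.0123
grasp_force: 59.7
```

```bash
python3 -c "
from h import *
plan([.5686,-.0393,.0033],-5.65)
s=bot.get_state();ci=bot.camera_info('wrist');im=bot.capture('wrist')[:,:,::-1];cv2.imwrite('pics/w7.png',im)
np.savez('w7.npz',e=s['eef_pos'],r=s['tcp_rot'],**ci)"
```

```text
t 7.475 pos [ 0.5696 -0.0408  0.0265] F [-0.4 -0.1 -3.4] move cm [-0.12 -0.14  2.32] deg [ 0.02 -0.15 -0.13]
```

Call:
apply_moves:
  commands:
    - [0, 0, 0, 0, 0, 0, 0]
    - [0, 0, 0, 0, 0, 0, 0]

```text
time_s: 7.78
eef_pos: [0.5688, -0.041, 0.0253]
tcp_rot: [3.137, -0.16, 0.001]
wrist_force: [-0.3, 0.9, -3.6]
opening: 0.0128
grasp_force: 59.7
```

```bash
python3 -c "
from h import *
plan([.5686,-.0393,.0033],-5.65)
s=bot.get_state();ci=bot.camera_info('wrist');im=bot.capture('wrist')[:,:,::-1];cv2.imwrite('pics/w7.png',im)
np.savez('w7.npz',e=s['eef_pos'],r=s['tcp_rot'],**ci)
plan([.5686,-.0393,.0033],-5.65)
c=cv2.convertScaleAbs(im[60:300,170:350],alpha=1.6,beta=20);cv2.imwrite('pics/w7c.png',cv2.resize(c,None,fx=2.5,fy=2.5,interpolation=2))"
```

```text
t 7.775 pos [ 0.5688 -0.041   0.0253] F [-0.3  0.9 -3.6] move cm [-0.04 -0.16  2.2 ] deg [ 0.01 -0.03 -0.17]
t 7.825 pos [ 0.5687 -0.041   0.0252] F [-0.1 -0.1 -3.2] move cm [-0.03 -0.16  2.19] deg [ 0.   -0.02 -0.17]
```

View pics/w7c.png

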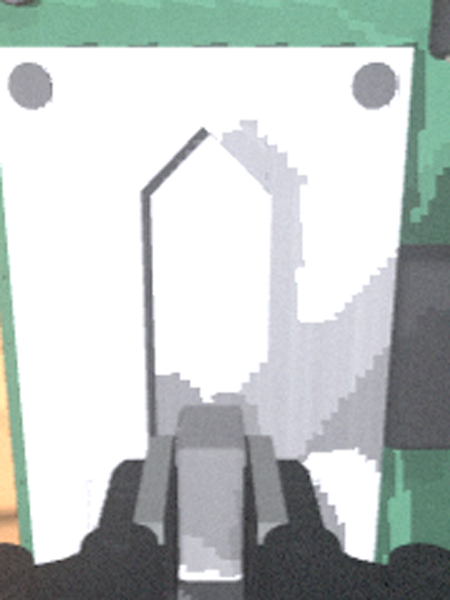

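The half's tip is at crop (208,128), and the nest's left wall shows at crop x≈145. The half sits about 1.5 mm too far towards tool +y, which matches the measured −0.16 cm correction. Correcting and lowering.

Call:
apply_moves:
  commands:
    - [0, -0.16, 0, 0, 0, -0.1, 0]
    - [0, -0.16, 0.4, 0, 0, -0.1, 0]
    - [0, -0.16, 0.8, 0, 0, -0.1, 0]
    - [0, -0.16, 0.8, 0, 0, -0.1, 0]
    - [0, -0.16, 0.8, 0, 0, -0.1, 0]

```text
time_s: 8.45
eef_pos: [0.5689, -0.0394, 0.0169]
tcp_rot: [3.138, -0.157, 0.0]
wrist_force: [-0.0, -0.2, -3.5]
opening: 0.0128
grasp_force: 59.8
```

```bash
python3 -c "
from h import *
plan([.5686,-.0393,.0033],-5.65)"
```

```text
t 8.45 pos [ 0.5689 -0.0394  0.0169] F [-0.  -0.2 -3.5] move cm [-0.03 -0.    1.36] deg [ 0.   -0.   -0.07]
```

Aligned to within 0.3 mm. Lowering into the nest.

Call:
apply_moves:
  commands:
    - [-0.03, 0, 0.3, 0, 0, 0, 0]
    - [-0.03, 0, 0.6, 0, 0, 0, 0]
    - [-0.03, 0, 0.8, 0, 0, 0, 0]
    - [-0.03, 0, 0.8, 0, 0, 0, 0]

```text
time_s: 8.95
eef_pos: [0.5684, -0.0392, 0.0088]
tcp_rot: [-3.138, 0.157, 0.001]
wrist_force: [-1.0, -0.3, -3.2]
opening: 0.0125
grasp_force: 59.8
```

Call:
apply_moves:
  commands:
    - [0, 0, 0.2, 0, 0, 0, 0]
    - [0, 0, 0.4, 0, 0, 0, 0]
    - [0, 0, 0.4, 0, 0, 0, 0]
    - [0, 0, 0.4, 0, 0, 0, 0]

```text
time_s: 9.45
eef_pos: [0.5686, -0.0393, 0.005]
tcp_rot: [3.138, -0.157, 0.0]
wrist_force: [-0.0, -0.3, -3.1]
opening: 0.0125
grasp_force: 59.8
```

```bash
python3 -c "
from h import *
plan([.5686,-.0393,.0033],-5.65)"
```

```text
t 9.45 pos [ 0.5686 -0.0393  0.005 ] F [-0.  -0.3 -3.1] move cm [ 0.   -0.    0.17] deg [ 0.   -0.   -0.07]
```

Call:
apply_moves:
  commands:
    - [0, 0, 0.1, 0, 0, 0, 0]
    - [0, 0, 0.17, 0, 0, 0, 0]
    - [0, 0, 0.17, 0, 0, 0, 0]

```text
time_s: 9.82
eef_pos: [0.5686, -0.0393, 0.0033]
tcp_rot: [3.138, -0.157, 0.0]
wrist_force: [-0.8, 0.3, -0.9]
opening: 0.0121
grasp_force: 59.9
```

Call:
apply_moves:
  commands:
    - [0, 0, 0, 0, 0, 0, 0.4]
    - [0, 0, 0, 0, 0, 0, 0.4]
    - [0, 0, 0, 0, 0, 0, 0.5]

```text
time_s: 10.2
eef_pos: [0.5687, -0.0393, 0.0034]
tcp_rot: [3.138, -0.157, 0.001]
wrist_force: [-0.6, -0.4, 0.0]
opening: 0.043
grasp_force: 0.0
```

Call:
apply_moves:
  commands:
    - [0, 0, -3, 0, 0, 0, 0.6]
    - [0, 0, -8, 0, 0, 0, 0.6]
    - [0, 0, -12, 0, 0, 0, 0.6]
    - [0, 0, -12, 0, 0, 0, 0.6]
    - [0, 0, -12, 0, 0, 0, 0.6]

```text
time_s: 10.82
eef_pos: [0.568, -0.0392, 0.1223]
tcp_rot: [-3.137, 0.157, 0.002]
wrist_force: [-0.1, 1.5, -0.0]
opening: 0.0512
grasp_force: 0.0
```

```bash
python3 - <<'E'
from h import *
plan([.5686,-.0393,.12],-5.65)
ci=bot.camera_info('wrist');im=bot.capture('wrist')[:,:,::-1];cv2.imwrite('pics/w8.png',im)
n=np.array([.569,-.0402,.036]);y=np.radians(-5.65);u=np.array([np.cos(y),np.sin(y),0])
print(proj(ci,[n-.04*u,n,n+.072*u]))
# steel vs pocket: dark rim profile across the bar and beyond tip
g=cv2.cvtColor(np.ascontiguousarray(im),cv2.COLOR_BGR2GRAY)
v=np.array([-u[1],u[0],0])
for a in(.03,.045,.055):
    w=np.arange(-.022,.0221,.001);px=proj(ci,n+a*u+w[:,None]*v);print(a,[int(g[int(round(q)),int(round(p))]) for p,q in px])
a=np.arange(.06,.085,.001);px=proj(ci,n+a[:,None]*u);print([int(g[int(round(q)),int(round(p))]) for p,q in px])
print(proj(ci,n-.04*u+.0*u), )
E
```

```text
t 10.825 pos [ 0.568  -0.0392  0.1223] F [-0.1  1.5 -0. ] move cm [0.06 0.   0.23] deg [-0.01  0.08 -0.07]
[[254.04581087 225.84528375]
 [254.00626931 187.23520618]
 [253.92573309 108.59618417]]
0.03 [126, 126, 124, 125, 181, 181, 187, 162, 102, 58, 119, 183, 183, 181, 179, 182, 180, 184, 187, 187, 185, 186, 190, 188, 183, 183, 184, 184, 185, 186, 187, 187, 184, 173, 130, 64, 79, 136, 185, 187, 189, 192, 190, 190, 194]
0.045 [186, 187, 185, 182, 184, 179, 186, 160, 76, 69, 127, 187, 186, 180, 184, 185, 181, 186, 188, 188, 188, 191, 193, 191, 187, 187, 186, 188, 187, 187, 188, 190, 188, 187, 162, 62, 66, 188, 186, 189, 191, 195, 194, 193, 198]
0.055 [190, 188, 185, 187, 186, 183, 184, 179, 140, 83, 143, 189, 185, 181, 186, 183, 185, 183, 186, 190, 190, 203, 219, 217, 217, 217, 220, 212, 202, 202, 190, 187, 189, 191, 162, 63, 123, 188, 188, 190, 192, 193, 193, 196, 198]
[204, 189, 189, 191, 189, 187, 190, 183, 183, 184, 187, 185, 131, 116, 179, 185, 189, 188, 185, 184, 189, 189, 193, 188, 186, 191]
[[254.04581087 225.84528375]]
```

The half took its weight off the gripper. The clearance gaps are even on both sides (dark at ±13 mm) and at the tip (72–73 mm), so it is home. Now the lever: the contact point is about (0.448,-0.199), 165 mm out from the pivot.

Call:
apply_moves:
  commands:
    - [0, 0, -5.5, 0, 0, 0, 0]
    - [0, 0, -11, 0, 0, 0, 0]
    - [-2, 3, -14.5, 0, 0, 0, 0]
    - [-5, 8, -14.5, 0, 0, 0, 0]
    - [-8, 13, -14.5, 0, 0, 0, 0]

```text
time_s: 11.5
eef_pos: [0.4747, -0.1616, 0.2671]
tcp_rot: [-3.137, 0.155, 0.003]
wrist_force: [1.1, -1.6, 0.1]
opening: -0.0001
grasp_force: 0.0
```

Call:
apply_moves:
  commands:
    - [-2.3, 4.1, 0, 0, 0, 0, 0]
    - [-2.3, 4.1, 0, 0, 0, 0, 0]
    - [-2.3, 4.1, 0, 0, 0, 0, 0]

```text
time_s: 11.88
eef_pos: [0.4491, -0.1988, 0.2675]
tcp_rot: [-3.137, 0.157, 0.002]
wrist_force: [0.4, 0.3, 0.6]
opening: 0.0001
grasp_force: 0.0
```

```bash
python3 - <<'E'
from h import *
plan([.4484,-.1993,.20],-5.65)
ci=bot.camera_info('wrist');im=bot.capture('wrist')[:,:,::-1];cv2.imwrite('pics/w9.png',im)
E
```

```text
t 11.875 pos [ 0.4491 -0.1988  0.2675] F [0.4 0.3 0.6] move cm [-0.06  0.07  6.75] deg [-0.06  0.06 -0.08]
```

Call:
apply_moves:
  commands:
    - [0, 0, 3, 0, 0, 0, 0]
    - [0, 0, 6, 0, 0, 0, 0]
    - [0, 0, 8, 0, 0, 0, 0]
    - [0, 0, 10, 0, 0, 0, 0]
    - [0, 0, 10, 0, 0, 0, 0]

```text
time_s: 12.55
eef_pos: [0.4497, -0.1981, 0.1675]
tcp_rot: [-3.137, 0.154, 0.0]
wrist_force: [3.1, 0.5, 2.3]
opening: 0.0001
grasp_force: 1.7
```

```bash
python3 -c "
from h import *
plan([.4484,-.1993,.081],-5.65)"
```

```text
t 12.55 pos [ 0.4497 -0.1981  0.1675] F [3.1 0.5 2.3] move cm [-0.11  0.14  8.65] deg [-0.06  0.02  0.02]
```

In contact with the lever (about 4 N). Pressing on.

Call:
apply_moves:
  commands:
    - [0, 0, 1.5, 0, 0, 0, 0]
    - [0, 0, 3, 0, 0, 0, 0]
    - [0, 0, 4.5, 0, 0, 0, 0]
    - [0, 0, 6, 0, 0, 0, 0]
    - [0, 0, 6, 0, 0, 0, 0]

```text
time_s: 13.18
eef_pos: [0.4494, -0.199, 0.1087]
tcp_rot: [3.137, -0.155, -0.0]
wrist_force: [-1.7, -0.1, 6.7]
opening: 0.0001
grasp_force: 2.9
```

Call:
apply_moves:
  commands:
    - [0, 0, 0.7, 0, 0, 0, 0]
    - [0, 0, 1.4, 0, 0, 0, 0]
    - [0, 0, 1.4, 0, 0, 0, 0]

```text
time_s: 13.55
eef_pos: [0.4492, -0.1991, 0.0952]
tcp_rot: [3.137, -0.155, -0.0]
wrist_force: [-2.9, 0.2, 6.0]
opening: -0.0002
grasp_force: 3.2
```

Call:
apply_moves:
  commands:
    - [0, 0, 0.4, 0, 0, 0, 0]
    - [0, 0, 0.8, 0, 0, 0, 0]
    - [0, 0, 0.8, 0, 0, 0, 0]

```text
time_s: 13.92
eef_pos: [0.4491, -0.1991, 0.0873]
tcp_rot: [3.137, -0.155, -0.001]
wrist_force: [-3.3, -0.1, 7.3]
opening: -0.0002
grasp_force: 3.4
```

Call:
apply_moves:
  commands:
    - [0, 0, 0.4, 0, 0, 0, 0]
    - [0, 0, 0.4, 0, 0, 0, 0]

```text
time_s: 14.18
eef_pos: [0.4492, -0.1991, 0.0836]
tcp_rot: [3.137, -0.155, -0.0]
wrist_force: [-4.6, -0.5, 7.5]
opening: -0.0002
grasp_force: 3.7
```

Call:
apply_moves:
  commands:
    - [0, 0, 0.3, 0, 0, 0, 0]
    - [0, 0, 0.3, 0, 0, 0, 0]

```text
time_s: 14.42
eef_pos: [0.4493, -0.1992, 0.0828]
tcp_rot: [3.136, -0.155, 0.001]
wrist_force: [-13.8, 5.4, 30.5]
opening: 0.0001
grasp_force: 15.6
```

Force jumps at eef z ≈ 0.083, so that is the stop. Now back up fully, then repeat.

Call:
apply_moves:
  commands:
    - [0, 0, -4, 0, 0, 0, 0]
    - [0, 0, -9, 0, 0, 0, 0]
    - [0, 0, -14, 0, 0, 0, 0]
    - [0, 0, -14, 0, 0, 0, 0]
    - [0, 0, -14, 0, 0, 0, 0]

```text
time_s: 15.05
eef_pos: [0.4489, -0.1987, 0.219]
tcp_rot: [-3.137, 0.156, 0.001]
wrist_force: [-0.6, -0.2, -1.0]
opening: -0.0003
grasp_force: 0.0
```

```bash
cat > chk.py <<'E'
from h import *
plan([.4487,-.1993,.083],-5.65)
im=bot.capture('top')[:,:,::-1].copy();h=cv2.cvtColor(im,cv2.COLOR_BGR2HSV);ci=bot.camera_info('top')
n=np.array([.569,-.0402,.036]);y=np.radians(-5.65);u=np.array([np.cos(y),np.sin(y),0])
g=cv2.cvtColor(im,cv2.COLOR_BGR2GRAY);px=proj(ci,n+np.arange(-.075,.085,.004)[:,None]*u);print([int(g[int(round(q)),int(round(p))]) for p,q in px])
s=cv2.cvtColor(bot.capture('scene')[:,:,::-1].copy(),cv2.COLOR_BGR2HSV);cv2.imwrite('pics/sc_%d.png'%(1000*bot.get_state()['time_s']),cv2.cvtColor(s,cv2.COLOR_HSV2BGR))
E
python3 chk.py
```

```text
t 15.05 pos [ 0.4489 -0.1987  0.219 ] F [-0.6 -0.2 -1. ] move cm [-1.00e-02  7.00e-02  1.36e+01] deg [-0.03  0.03 -0.04]
[181, 131, 145, 185, 180, 121, 95, 91, 90, 91, 89, 88, 104, 135, 172, 144, 145, 182, 184, 185, 184, 184, 181, 170, 166, 174, 174, 175, 174, 175, 176, 180, 187, 190, 180, 176, 167, 166, 183, 185]
```

Call:
apply_moves:
  commands:
    - [0, 0, 0, 0, 0, 0, 0]
    - [0, 0, 3, 0, 0, 0, 0]
    - [0, 0, 6, 0, 0, 0, 0]
    - [0, 0, 9, 0, 0, 0, 0]
    - [0, 0, 12, 0, 0, 0, 0]

```text
time_s: 15.78
eef_pos: [0.4487, -0.1993, 0.0988]
tcp_rot: [3.137, -0.156, -0.001]
wrist_force: [-4.4, 0.2, 9.7]
opening: -0.0
grasp_force: 4.5
```

Call:
apply_moves:
  commands:
    - [0, 0, 1, 0, 0, 0, 0]
    - [0, 0, 1.9, 0, 0, 0, 0]
    - [0, 0, 1.9, 0, 0, 0, 0]
    - [0, 0, 1.9, 0, 0, 0, 0]

```text
time_s: 16.27
eef_pos: [0.4484, -0.1992, 0.0828]
tcp_rot: [3.137, -0.156, -0.002]
wrist_force: [-14.6, 5.4, 31.0]
opening: -0.0002
grasp_force: 15.3
```

Call:
apply_moves:
  commands:
    - [0, 0, -4, 0, 0, 0, 0]
    - [0, 0, -9, 0, 0, 0, 0]
    - [0, 0, -14, 0, 0, 0, 0]
    - [0, 0, -14, 0, 0, 0, 0]
    - [0, 0, -14, 0, 0, 0, 0]

```text
time_s: 16.9
eef_pos: [0.4487, -0.1989, 0.2194]
tcp_rot: [-3.137, 0.157, 0.002]
wrist_force: [0.3, -0.5, 1.1]
opening: -0.0001
grasp_force: 0.0
```

Call:
apply_moves:
  commands:
    - [0, 0, 0, 0, 0, 0, 0]
    - [0, 0, 3, 0, 0, 0, 0]
    - [0, 0, 6, 0, 0, 0, 0]
    - [0, 0, 9, 0, 0, 0, 0]
    - [0, 0, 12, 0, 0, 0, 0]

```text
time_s: 17.52
eef_pos: [0.4485, -0.1992, 0.0994]
tcp_rot: [3.138, -0.156, -0.002]
wrist_force: [-5.1, 0.2, 9.9]
opening: 0.0001
grasp_force: 4.5
```

Call:
apply_moves:
  commands:
    - [0, 0, 1, 0, 0, 0, 0]
    - [0, 0, 2, 0, 0, 0, 0]
    - [0, 0, 2, 0, 0, 0, 0]
    - [0, 0, 2, 0, 0, 0, 0]

```text
time_s: 18.02
eef_pos: [0.4483, -0.1991, 0.0827]
tcp_rot: [3.137, -0.156, -0.003]
wrist_force: [-14.8, 6.2, 33.1]
opening: -0.0
grasp_force: 16.6
```

Call:
apply_moves:
  commands:
    - [0, 0, -4, 0, 0, 0, 0]
    - [0, 0, -9, 0, 0, 0, 0]
    - [0, 0, -14, 0, 0, 0, 0]
    - [0, 0, -14, 0, 0, 0, 0]
    - [0, 0, -14, 0, 0, 0, 0]

```text
time_s: 18.65
eef_pos: [0.4486, -0.1988, 0.2192]
tcp_rot: [-3.136, 0.157, 0.002]
wrist_force: [0.3, 0.4, -0.5]
opening: -0.0001
grasp_force: 0.0
```

One spare stroke with a longer dwell at the top, then retreat clear.

Call:
apply_moves:
  commands:
    - [0, 0, 0, 0, 0, 0, 0]
    - [0, 0, 3, 0, 0, 0, 0]
    - [0, 0, 6, 0, 0, 0, 0]
    - [0, 0, 9, 0, 0, 0, 0]
    - [0, 0, 12, 0, 0, 0, 0]

```text
time_s: 19.27
eef_pos: [0.4484, -0.1992, 0.0993]
tcp_rot: [3.138, -0.156, -0.002]
wrist_force: [-6.1, -0.5, 9.0]
opening: -0.0001
grasp_force: 4.5
```

Call:
apply_moves:
  commands:
    - [0, 0, 1, 0, 0, 0, 0]
    - [0, 0, 2, 0, 0, 0, 0]
    - [0, 0, 2, 0, 0, 0, 0]
    - [0, 0, 2, 0, 0, 0, 0]

```text
time_s: 19.77
eef_pos: [0.4483, -0.199, 0.0827]
tcp_rot: [3.137, -0.156, -0.003]
wrist_force: [-14.9, 6.2, 34.0]
opening: 0.0003
grasp_force: 16.7
```

Call:
apply_moves:
  commands:
    - [0, 0, -4, 0, 0, 0, 0]
    - [0, 0, -9, 0, 0, 0, 0]
    - [0, 0, -14, 0, 0, 0, 0]
    - [-3, 0, -18, 0, 0, 0, 0]
    - [-6, 0, -20, 0, 0, 0, 0]

```text
time_s: 20.4
eef_pos: [0.3888, -0.1931, 0.2817]
tcp_rot: [3.137, -0.156, 0.002]
wrist_force: [0.1, -0.8, -0.3]
opening: 0.0003
grasp_force: 0.0
```

Call:
apply_moves:
  commands:
    - [-4, 0, 0, 0, 0, 0, 0]
    - [-8, 0, 0, 0, 0, 0, 0]
    - [-8, 0, 0, 0, 0, 0, 0]
    - [-8, 0, 0, 0, 0, 0, 0]

```text
time_s: 20.9
eef_pos: [0.3101, -0.1853, 0.2802]
tcp_rot: [-3.137, 0.157, -0.0]
wrist_force: [0.6, 0.0, -0.1]
opening: 0.0001
grasp_force: 0.0
```

```bash
python3 - <<'E'
from h import *
s=bot.get_state();print(s['time_s'],s['eef_pos'],s['wrist_force'])
ci=bot.camera_info('top');a=cv2.imread('pics/top0.png');b=bot.capture('top')[:,:,::-1].copy()
def blk(im): return (cv2.cvtColor(im,cv2.COLOR_BGR2HSV)[...,2]<60)
for im in(a,b):
    m=blk(im)[180:235,375:412];y,x=np.nonzero(m);print("grip black",m.sum(),x.mean()+375 if len(x) else 0,y.mean()+180 if len(y) else 0)
a2=cv2.imread('pics/scene0.png');b2=bot.capture('scene')[:,:,::-1].copy()
for im in(a2,b2):
    m=blk(im)[120:165,130:160];y,x=np.nonzero(m);print("scene grip",m.sum(),x.mean()+130,y.mean()+120)
g=cv2.cvtColor(b,cv2.COLOR_BGR2GRAY).astype(int);g0=cv2.cvtColor(a,cv2.COLOR_BGR2GRAY).astype(int)
for n,(x0,y0,x1,y1) in dict(square=(118,178,152,242),wide=(157,172,190,236)).items(): print(n,np.abs(g-g0)[y0:y1,x0:x1].mean())
n=np.array([.569,-.0402,.036]);y=np.radians(-5.65);u=np.array([np.cos(y),np.sin(y),0])
px=proj(ci,n+np.arange(-.075,.085,.004)[:,None]*u);print([int(g[int(round(q)),int(round(p))]) for p,q in px])
E
```

```text
20.9 [ 0.31005863 -0.18529417  0.2801503 ] [ 0.58287459  0.00175687 -0.12611704]
grip black 676 394.6686390532544 205.94970414201183
grip black 676 394.75 205.9023668639053
scene grip 530 146.1943396226415 143.27358490566039
scene grip 532 146.14661654135338 143.04511278195488
square 10.308823529411764
wide 7.8612689393939394
[181, 132, 147, 187, 181, 123, 94, 93, 91, 90, 89, 90, 106, 137, 175, 146, 147, 184, 186, 186, 186, 187, 187, 180, 178, 188, 189, 189, 189, 190, 191, 193, 197, 198, 192, 188, 175, 171, 184, 187]
```

```bash
python3 -c "
from rig import bot
print(bot.hand_in())"
```

```text
the job is handed in; nothing more can be done
None
```

I laid the round-bowed, narrow half in the nest and let go of it, pumped the lever four full strokes (three needed) to the stop and back up, left the other two halves alone, and handed in at about 21 s; the judge's result was not shown.

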